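# Close the tube clamp of a worktop rail

### The arm

A 7-joint arm with a two-finger parallel gripper is mounted at the origin on a cart in front of the work surface, level with it; the furniture and walls round the work are solid. World frame = base frame: x ahead of the robot, y to its left, z up, the work surface at z = 0. Lengths are in mm, angles in rad, forces in N, time in s.
With the tool pointing down it reaches from about 400 to 900 mm from the base axis. Payload 5.5 kg.
Tool frame: the origin (TCP) lies midway between the tips of the shut fingers; the grasp point (between the pads) lies 19 mm behind it; z points along the fingers, y is the line along which they close (so a half turn about z gives the same grasp; the last joint's range is limited). The gripper opens to 92 mm and grips with 3 to 60 N. Pads are 19 mm wide; open, the fingers measure 130 mm over their backs; the gripper's body (75 mm by 190 mm) begins 47 mm behind the grasp point.
Start: joints at [1.461, 0.501, -0.427, 1.55, 0.221, 1.138, -0.21], TCP at [236.78, -605.339, 200.229] pointing down, gripper open.
Joint ranges: [-2.88, 2.88], [-0.31, 2.03], [-1.54, 1.56], [0.2, 2.42], [-1.41, 4.55], [0.19, 2.02], [-2.57, 2.57]. Speed limits (rad/s): [2.57, 2.57, 3.14, 3.14, 3.14, 3.14, 3.14].

### API

Orientations are given as a rotation vector (axis times angle).
In Python, from plant import move_pose, move_linear, movej, release, gripper_close, sleep, solve_ik, grab_frame, PlanningError, sign_off, get_t, get_qpos, get_qvel, get_joint_torque, get_position, get_ee_rot, get_force, get_ft_torque, get_opening, get_grip_force gives the robot as it stands. The module is installed in compiled form; this text tells all that it offers. Calls block until the motion is done:
- move_pose(position, orientation): joint-space move of the TCP to a pose.
- move_linear(position, ori=None, vel=150, guard=None): straight line of the TCP; ori=None keeps the orientation; vel is the mean speed in mm/s. With guard (N) it stops when the force on the tool has changed by that much, and returns True; else False.
- movej(angles): joint-space move.
- release() and gripper_close(grip_force=None): open the fingers fully, or close them until they stop; grip_force is the grip in N (None keeps the last).
- sleep(seconds).
- solve_ik(position, orientation): joint angles nearest the present ones, or None.
- grab_frame(name): name is "scene" or "side" or "wrist"; returns a dict with "frame" (400x640x3 uint8, red, green, blue), "intrinsics" (3x3 intrinsics, pixels), "rvec" (rotation vector, rad) and "tvec" (3), from world to camera coordinates, as OpenCV has them; the wrist camera has in their place "hand_eye" (4x4, takes a point from camera to tool coordinates, whose origin is the TCP and whose axes are the flange's). Camera axes: x right, y down, z forward; pixel columns grow to the right and rows downward; lengths in mm; the calibration is good to about 2 mm. A picture is of the moment at which its call begins: read the wrist's pose just before it. There is no depth.
A pose or a line that the arm cannot do raises PlanningError and nothing moves.
- sign_off(): hands the job in; it is judged then, once.
Readings, each from a call of its own:
- get_t(): time.
- get_qpos(): joint angles.
- get_qvel(): joint speeds.
- get_joint_torque(): joint torques, N m.
- get_position(): TCP position.
- get_ee_rot(): TCP orientation.
- get_force(): force on the tool from outside, world axes, zero at the start.
- get_ft_torque(): the same for the moment, N m.
- get_opening(): finger opening in mm.
- get_grip_force(): force on a finger pad.
Only numpy, scipy, OpenCV 4.12 (cv2) and the standard library are available. Lean on these libraries where they do the work, as an engineer would, in place of code of your own. Each camera call takes 0.05 s, during which the arm holds its last target. There are 200 camera calls.

### The job

The metal tube of the worktop rail lies loose in its stand. Swing the red hinged clamp half over onto the tube, then swing the bolt with the black knob up into the slot of the clamp's ear, pushing until its brass nut has ridden over the lip, squeezed the rubber buffer and dropped fully into its seat, so that the clamp stays locked when you let go. Work gently, never with more than 25 N on the stand, the clamp or the tube, and leave the jars beside it where they are.

Things in the scene. Friction and masses are not known exactly. Their poses are not given: they have to be found in the camera images.
- stand: Fixed stand of the rail: wooden foot 110 mm (x) by 270 mm (y), 10 mm thick, grey jaw and end forks (y = +-110 mm) that carry the tube along y, axis at z = 75 mm. Origin: centre of the underside. A dark steel yoke through the jaw carries the clamp's hinge (+x side, away from the robot) and the swing bolt (-x side); it sits with play, up to 7.5 mm either way in x, which nothing measures.
- saddle (a point): Point on the tube's proper axis, mid jaw, 75 mm above the stand's origin. With the yoke central, in the stand's x, z (mm): hinge pin along y at 34, 75; bolt pivot along y at -42, 27. Half at 0: ear's seat floor at -42, 78; towards the tip a lip 1.5 mm higher, its edge 7 mm from mid-seat, then a ramp to the tip 28 mm out; on the other side a rubber buffer (12.5 N/mm) 2.7 mm from mid-seat.
- upper_half (a joint): Angle (rad) of the red hinged half, 36 mm wide (y): 0 = ear level, pointing to the stand's -x; grows as it opens up and back to +x; starts at 1.7 to 1.95, leaning back. An arch of outer radius 29.5 mm about the tube, then a forked ear, slot 14 mm wide. Stiff hinge (0.14 N m), stays where left. Its rubber liner (11 N/mm) meets the tube at 0.05 to 0.09; locked under the nut it stands at 0.03.
- swing_bolt (a joint): Lean (rad): 0 upright, + out to the stand's -x; starts at 0.7 to 0.95, stays where left (0.06 N m). From its pivot: shank 9 mm thick; brass nut 12 x 38 (y) x 10 mm centred at 58.5 mm; black knob 21 mm thick, 71 to 100.5 mm. The nut meets the ramp at about 0.5, rides over the lip, must squeeze the buffer 2.3 mm (12 to 18 N at the knob), drops in behind the lip and reads about 0.015.
- tube: Loose aluminium tube, 30 mm in diameter and 300 mm long, 0.35 kg, lying in the stand. Origin at its centre, on its axis; its y runs along it.
- salt_shaker_mid (a point): Centre of a loose salt shaker, 44 mm in diameter, 90 mm tall (bystander).
- honey_jar_mid (a point): Centre of a loose honey jar, 64 mm in diameter, 109 mm tall (bystander).
- spice_jar_mid (a point): Centre of a loose spice jar with green cap, 46 mm in diameter, 106 mm tall (bystander).

How it is judged (in metres and radians):
On the way, in this order (a step that is already met when the one before it is completed fails the run):
1. the red half is swung over and lies on the tube while the bolt is still out (value of joint upper_half below 0.12 rad and value of joint swing_bolt above 0.3 rad), for 0.2 s.
2. the bolt is up in the slot with its nut dropped into the seat (value of joint upper_half between 0.02 and 0.045 rad and value of joint swing_bolt below 0.06 rad), for 0.2 s.
At the end, for the whole second after the job is handed in: The red half is held down under the nut (angle 0.020 to 0.045), the bolt stands in the slot with its nut dropped into the seat (lean -0.12 to 0.06), and the tube still lies in the jaw (centre within 30 mm of the saddle point, within 0.1 rad of the stand's y) (all of step 2 and value of joint swing_bolt above -0.12 rad and distance between tube and saddle below 0.03 m and angle between the y axis of tube and the y axis of stand, either way round below 0.1 rad); the robot touches nothing.
It fails at once if the robot presses on the stand, the clamp or the bolt with more than 25 N (contact force between any of the fingers, the arm and stand above 25 N).
It fails at once if the robot presses on the tube with more than 25 N (contact force between any of the fingers, the arm and tube above 25 N).
It fails at once if a jar beside the stand is displaced by more than 20 mm (distance of any of salt_shaker_mid, honey_jar_mid, spice_jar_mid from where it was at the start of the episode above 0.02 m).
It also fails if it takes over 64 s, if anything falls off the work surface, if the arm or the gripper's body presses on something with over 40 N, if the wrist force passes 120 N, or if a joint passes its speed limit or range.

## Working session

There is one attempt and no reset: what is moved stays moved. The work goes in short steps, each a Python script; the robot and the scene stay as the last script left them, time stands still between calls to the robot, and variables do not carry over. Pictures are saved under pics/ and viewed, at most 10 in all, crops included, and the job is handed in when it is done.

```bash
mkdir -p pics; ls
cat > h.py <<'E'
import numpy as np, cv2
from plant import *
def cam(n):
    f=grab_frame(n); K=np.array(f["intrinsics"],float); R=cv2.Rodrigues(np.array(f["rvec"],float))[0]; t=np.array(f["tvec"],float).ravel()
    return f["frame"],K,R,t
def ray(K,R,t,px):
    d=R.T@np.linalg.solve(K,[px[0],px[1],1.]); return -R.T@t,d
def onz(K,R,t,px,z):
    c,d=ray(K,R,t,px); return c+d*(z-c[2])/d[2]
E
python3 - <<'E'
from h import *
print(get_t())
for n in("scene","side"):
    im,K,R,t=cam(n); cv2.imwrite(f"pics/{n}0.png",im[:,:,::-1]); np.savez(n,im=im,K=K,R=R,t=t); print(n,K.tolist(),-R.T@t,R[2])
print(get_position(),get_ee_rot(),get_force())
E
```

```text
pics
0.0
scene [[384.34464189070627, 0.0, 315.457883050658], [0.0, 384.34464189070627, 196.34653373969402], [0.0, 0.0, 1.0]] [152.57466479 168.60467459 747.54121302] [ 0.42760175 -0.4210492  -0.79992144]
side [[494.7639763201554, 0.0, 318.2252115764976], [0.0, 494.7639763201554, 197.80542556245334], [0.0, 0.0, 1.0]] [ 85.82441613 979.406799   594.73378152] [ 0.33179971 -0.86270215 -0.38164637]
[ 236.49712892 -604.74675143  199.32070433] [-3.08548919e+00 -5.82022765e-01  3.80096479e-04] [0.73325421 1.11898254 0.46575886]
```

View pics/scene0.png

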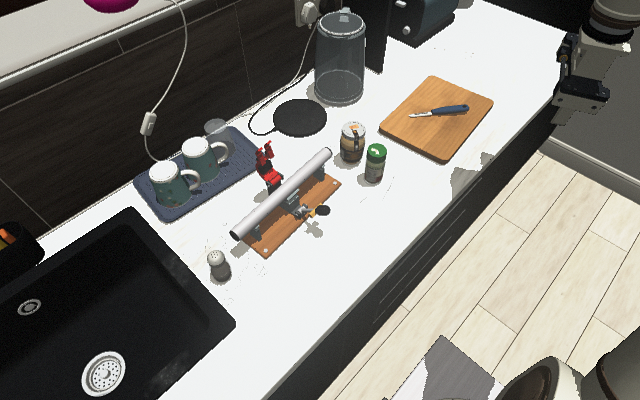

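View pics/side0.png

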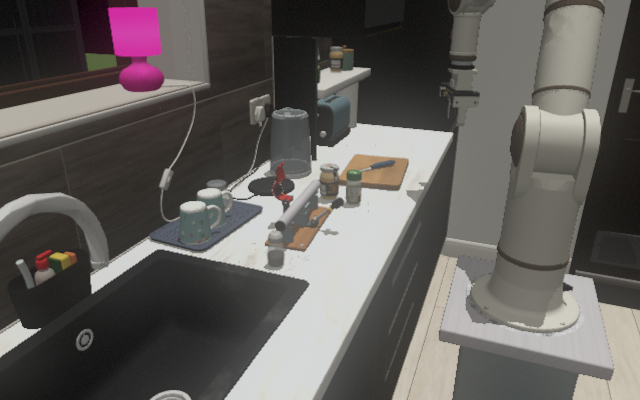

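The scene view shows the tube from (237,235) to (328,152). The red half is at (267,165), leaning back, and the knob is at (323,210). The honey and spice jars are near the tube's far end (352,140; 375,160), and the salt shaker is at (218,265).

Run:
```python
from h import *
D=np.load("scene.npz"); im,K,R,t=[D[k] for k in("im","K","R","t")]
S=np.load("side.npz"); im2,K2,R2,t2=[S[k] for k in("im","K","R","t")]
c=cv2.resize(im[130:290,190:390],None,fx=4,fy=4,interpolation=cv2.INTER_CUBIC)[:600]; c2=cv2.resize(im2[150:260,250:370],None,fx=5,fy=5,interpolation=cv2.INTER_CUBIC)
cv2.imwrite("pics/c1.png",c[:,:,::-1]);cv2.imwrite("pics/c2.png",c2[:,:,::-1])
h=cv2.cvtColor(im,cv2.COLOR_RGB2HSV)
m=cv2.inRange(h,(5,90,60),(18,255,255)); m[:, :225]=0; m[:,345:]=0; m[:140]=0; m[270:]=0
m=cv2.morphologyEx(m,cv2.MORPH_OPEN,np.ones((2,2)))
ys,xs=np.nonzero(m); P=np.array([onz(K,R,t,(x,y),10)[:2] for x,y in zip(xs,ys)],np.float32)
print("wood",len(P),cv2.minAreaRect(P))
for n,px in dict(tA=(237,235),tB=(328,152)).items(): print(n,onz(K,R,t,px,80))
for n,px in dict(salt=(220,278),honey=(350,160),spice=(373,181)).items(): print(n,onz(K,R,t,px,0))
print("knob z~80",onz(K,R,t,(323,210),80))
```

```text
wood 2271 ((547.2997436523438, -156.8367919921875), (82.28739166259766, 267.30352783203125), 4.592782974243164)
tA [554.91843924  -2.58766256  80.        ]
tB [ 580.40854108 -297.32532583   80.        ]
salt [545.81988273  67.803525     0.        ]
honey [ 5.70620498e+02 -3.72266870e+02 -1.13686838e-13]
spice [ 482.4237291  -359.15499671    0.        ]
knob z~80 [ 472.63216423 -168.14478978   80.        ]
```

View pics/c1.png

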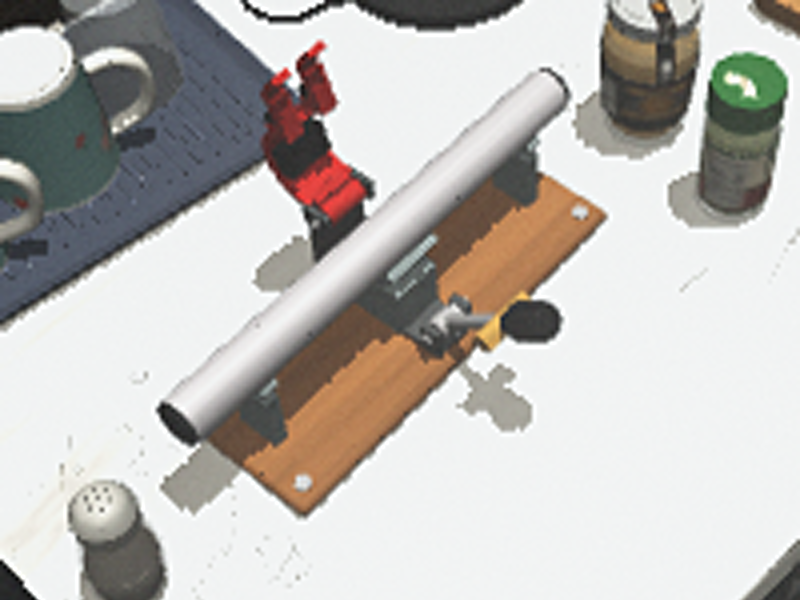

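View pics/c2.png

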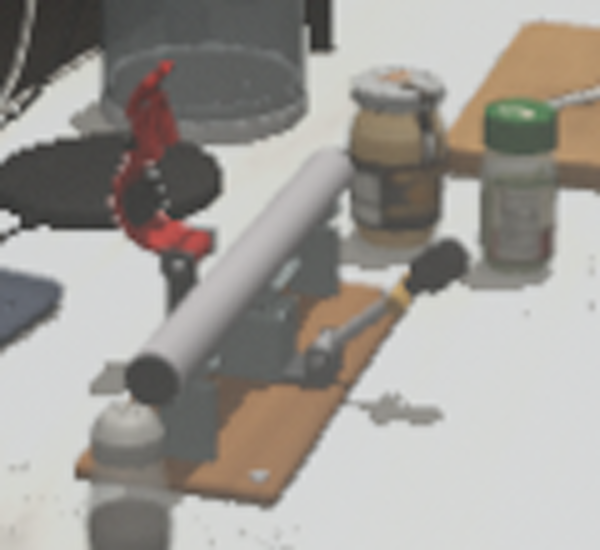

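Crop findings, in scene pixels: the front foot corners are at about (265.8,259) and (341.3,183.8), the knob centre at (323,210) and the ear tips at about (265,145). In the side view the knob is at (337,203) and the red tip at (283,164). I'll triangulate these and then start moving.

Run:
```python
from h import *
D=np.load("scene.npz"); S=np.load("side.npz")
A=[D[k] for k in("K","R","t")];B=[S[k] for k in("K","R","t")]
def tri(p,q):
    Pm=[K@np.c_[R,t] for K,R,t in(A,B)]
    X=cv2.triangulatePoints(Pm[0],Pm[1],np.array(p,float).reshape(2,1),np.array(q,float).reshape(2,1)).ravel();return X[:3]/X[3]
f1=onz(*A,(265.75,259),10);f2=onz(*A,(341.25,183.75),10);print("foot",f1,f2,np.linalg.norm(f1-f2))
v=(f1-f2)/np.linalg.norm(f1-f2);y=v[:2];x=np.array([y[1],-y[0]]);c=(f1+f2)[:2]/2+55*x;print("yaw",np.arctan2(-y[0],y[1]),"c",c)
print("foot side",onz(*B,(250+275/5,150+505/5),0),"salt side",onz(*B,(275,265),0))
tA=tri((235.75,235.5),(250+152/5,150+378/5));print("tubeA",tA,"B@75",onz(*A,(326,151),75))
def rel(P): d=P[:2]-c; return d@x,d@y,P[2]
print("tA rel",rel(tA),rel(onz(*A,(326,151),75)))
print("knob",rel(tri((323,210),(337.4,203))))
print("pivot",rel(tri((190+440/4,130+325/4),(250+322/5,150+358/5))))
print("tip +y prong",rel(tri((190+281/4,130+75/4),(250+165/5,150+70/5))))
for k,im,(a,b,c0,d) in((0,D["im"],(250,290,130,190)),(1,S["im"],(268,298,155,205))):
    h=cv2.cvtColor(im,cv2.COLOR_RGB2HSV);m=cv2.inRange(h,(0,120,70),(6,255,255))|cv2.inRange(h,(172,120,70),(180,255,255))
    m=m[c0:d,a:b];ys,xs=np.nonzero(m);print(len(xs),xs.mean()+a,ys.mean()+c0,xs.min()+a,xs.max()+a,ys.min()+c0,ys.max()+c0)
```

```text
foot [505.65002659 -26.10104341  10.        ] [ 528.43764678 -291.25194397   10.        ] 266.1283068328642
yaw 0.08573142322830815 c [ 571.84183884 -153.96703935]
foot side [507.40874197 -27.89127732   0.        ] salt side [546.68280113  62.34060302   0.        ]
tubeA [561.12679941  -2.1294791   71.87487761] B@75 [ 589.32386081 -299.87123007   75.        ]
tA rel (np.float64(2.3256237086421585), np.float64(152.19739894163462), np.float64(71.87487761056472)) (np.float64(4.924559145304), np.float64(-146.86525348483255), np.float64(75.0))
knob (np.float64(-100.37578269505687), np.float64(-5.14223147747421), np.float64(80.9169984792224))
pivot (np.float64(-36.793629338204894), np.float64(-2.1816411011431636), np.float64(19.381999135030163))
tip +y prong (np.float64(45.91259973190323), np.float64(13.370172458394757), np.float64(182.10993862288038))
339 268.353982300885 166.93805309734512 256 281 141 185
77 283.38961038961037 187.8961038961039 278 291 162 199
```

```bash
cat >> h.py <<'E'
YAW=0.086; C=np.array([573.,-154.]); ex=np.array([np.cos(YAW),np.sin(YAW)]); ey=np.array([-ex[1],ex[0]])
ORI=-np.pi*np.array([np.cos(YAW/2),np.sin(YAW/2),0])
def W(x,z,y=0.): return np.r_[C+x*ex+y*ey,z]
def L(): p=get_position(); d=p[:2]-C; return np.round([d@ex,d@ey,p[2]],1)
def F(): f=get_force(); return np.round([f[:2]@ex,f[:2]@ey,f[2]],1)
def shot(n,f):
    im,K,R,t=cam(n); np.savez(f,im=im,K=K,R=R,t=t); return im
E
python3 - <<'E'
from h import *
gripper_close(10)
p=get_position(); move_linear([p[0]+60,p[1]+60,300],vel=250)
move_pose(W(102,270),ORI); print(get_t(),L(),F(),get_qpos())
f0=F()
def pt(th): return W(34-88*np.cos(th)+(3+9.5*np.sin(th))*np.sin(th), 75+88*np.sin(th)+(3+9.5*np.sin(th))*np.cos(th))
print(move_linear(pt(2.3),vel=120,guard=8),L(),F()-f0)
for th in np.arange(2.1,0.49,-0.2):
    g=move_linear(pt(th),vel=80,guard=10); print(round(th,2),g,L(),F()-f0)
    if g: break
print(get_t())
im=shot("scene","s1"); im2=shot("side","s2")
a=cv2.resize(im[130:280,200:350],(500,500));b=cv2.resize(im2[130:260,230:360],(500,500))[:, :300]
cv2.imwrite("pics/d1.png",np.hstack([a,b])[:,:,::-1])
E
```

```text
4.1917 [101.4  -2.1 269.8] [-0.4 -0.8 -0.4] [ 0.61351793  0.57755939 -0.69004948  1.34773103  0.36570429  1.34404382
 -1.56476988]
False [101.  -0. 135.] [0.6 0.7 0.4]
2.1 False [ 88.3  -0.5 146.6] [ 0.7  0.9 -0.9]
1.9 False [ 73.6  -0.4 155. ] [ 0.5  0.9 -0.6]
1.7 False [ 57.5  -0.3 160.9] [1.4 1.4 0.6]
1.5 False [ 40.2  -0.3 163.8] [1.1 0.3 0.4]
1.3 False [ 22.2  -0.2 163.1] [0.3 0.  0.1]
1.1 False [  4.5  -0.2 158.7] [0.6 0.5 0. ]
0.9 False [-1.240e+01 -1.000e-01  1.505e+02] [-0.3  0.3  0.5]
0.7 False [-2.740e+01 -1.000e-01  1.386e+02] [ 1.1 -0.5  1.4]
0.5 False [-40.1   0.  123.5] [0.2 0.7 0.6]
8.85
```

View pics/d1.png

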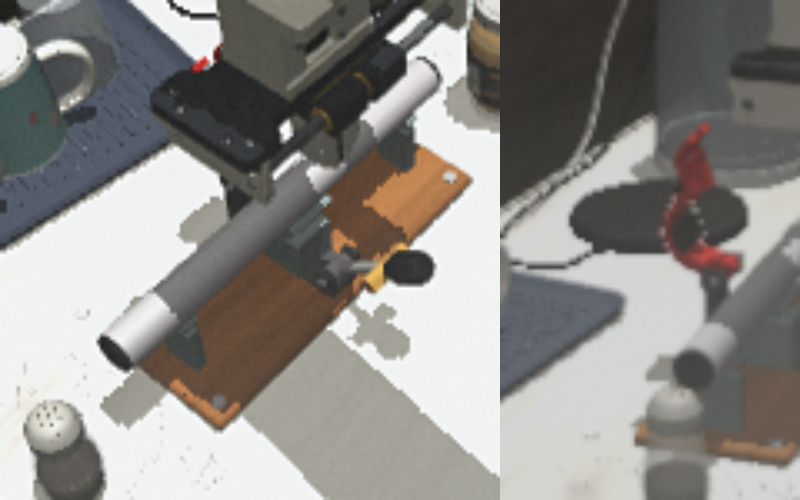

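The picture shows the red half hasn't moved. The fingers look open, at about (262,185) and (335,150), so they straddled it. I'll check the opening.

Run:
```python
from h import *
print(get_opening(),get_grip_force(),L())
gripper_close(10); print(get_opening(),get_grip_force()); sleep(.5); print(get_opening(),get_t())
```

```text
0.5675525547044402 0.0 [-39.2  -0.  124.1]
0.7429435445265867 0.0
0.4605579348236789 9.6667
```

Run:
```python
from h import *
p=get_position(); print(p,get_ee_rot(),cv2.Rodrigues(np.array(get_ee_rot()))[0].round(2).tolist())
a=[]
for n in("scene","side"):
    im,K,R,t=cam(n)
    for q,col in((p,(255,0,255)),(p+[0,0,66],(0,255,255)),(W(40,182),(0,255,0))):
        u=K@(R@q+t);u=u[:2]/u[2];print(n,u);cv2.circle(im,tuple(int(round(v)) for v in u),1,col,-1)
    u=(K@(R@p+t)); u=(u[:2]/u[2]).astype(int); cr=im[u[1]-100:u[1]+70,u[0]-65:u[0]+65]; a.append(cv2.resize(cr,(390,510)))
cv2.imwrite("pics/e1.png",np.hstack(a)[:,:,::-1])
```

```text
[ 533.54537144 -157.39014875  123.81729803] [-3.13867769e+00 -1.35008794e-01 -2.55598481e-06] [[1.0, 0.09, 0.0], [0.09, -1.0, 0.0], [0.0, -0.0, -1.0]]
scene [298.38195371 184.25892291]
scene [296.78182536 163.00999194]
scene [267.65176061 147.17857203]
side [314.6205599 186.0557506]
side [314.75137434 162.31570517]
side [285.87518827 162.24593118]
```

View pics/e1.png

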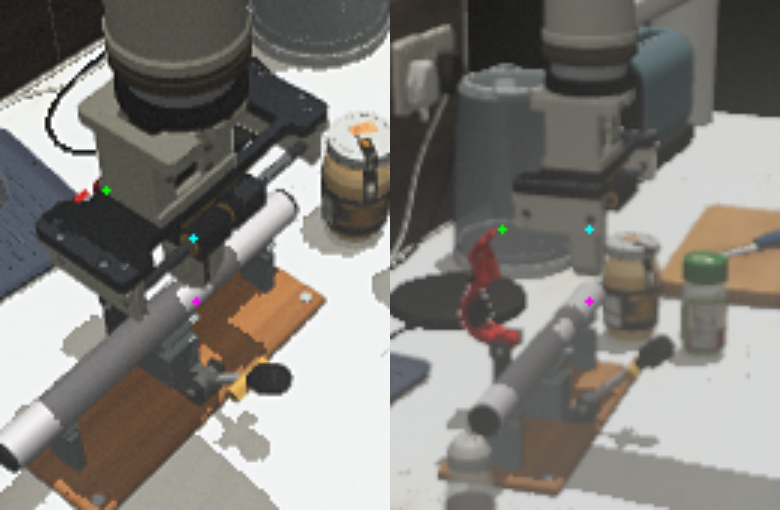

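The finger markers agree with the picture, and the red tip is still at about stand (38,180). The shut finger tips are thin in y, so they slid through the ear's 14 mm slot. I'll redo the sweep offset onto one prong.

Run:
```python
from h import *
Y=11
move_linear(W(-40,270,Y),vel=250); move_linear(W(102,270,Y),vel=250)
f0=F()
def pt(th): return W(34-88*np.cos(th)+(3+9.5*np.sin(th))*np.sin(th), 75+88*np.sin(th)+(3+9.5*np.sin(th))*np.cos(th),Y)
print(move_linear(pt(2.3),vel=150,guard=8),L(),F()-f0)
for th in np.arange(2.1,0.49,-0.2):
    g=move_linear(pt(th),vel=80,guard=10); print(round(th,2),g,L(),F()-f0)
    if g: break
print(get_t())
im=shot("scene","s1"); im2=shot("side","s2")
a=cv2.resize(im[130:280,200:350],(500,500));b=cv2.resize(im2[130:260,230:360],(500,500))[:, :300]
cv2.imwrite("pics/d2.png",np.hstack([a,b])[:,:,::-1])
```

```text
False [101.   10.9 135.2] [0.5 0.7 0.2]
2.1 False [ 88.4  10.5 146.8] [ 0.9 -0.4 -0.3]
1.9 False [ 73.6  10.6 154.9] [ 0.2 -0.4 -0.5]
1.7 False [ 57.5  10.7 160.9] [0.2 0.  0.4]
1.5 False [ 40.2  10.7 163.8] [ 1.1 -0.4 -1.4]
1.3 False [ 22.2  10.8 163.1] [ 0.4  1.  -0.1]
1.1 False [  4.5  10.8 158.7] [ 0.3  0.  -0.6]
0.9 False [-12.3  10.8 150.5] [-0.3 -0.5 -0.1]
0.7 False [-27.4  10.9 138.6] [1.  0.5 1.2]
0.5 False [-40.1  11.  123.5] [-0.6  0.3 -0.3]
15.65
```

View pics/d2.png

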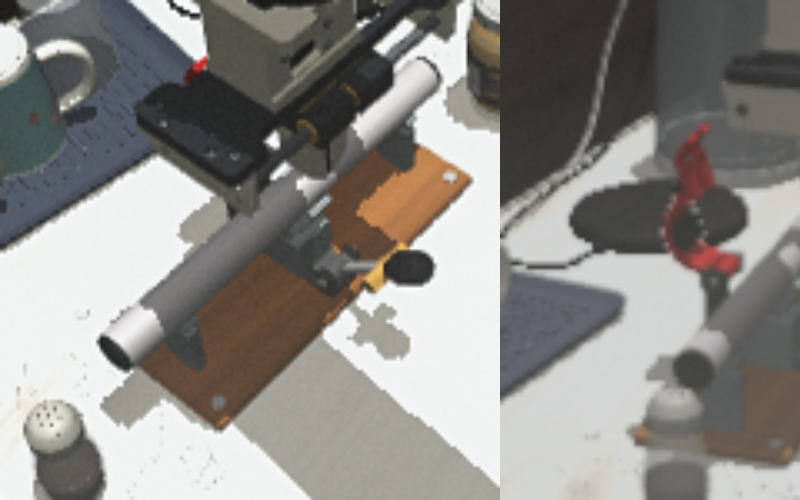

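The red half is still unmoved. The finger tip may sit higher than commanded and be passing over the ear. I'll check with one composite picture and a gentle touch on the tube top, which should be at z = 90.

Run:
```python
from h import *
w=grab_frame("wrist"); np.savez("w",im=w["frame"],K=w["intrinsics"],H=w["hand_eye"])
p=get_position()
def crop(n,q,s,o):
    im,K,R,t=cam(n); u=K@(R@q+t);u=(u[:2]/u[2]); u0=np.round(u).astype(int)
    c=cv2.resize(im[u0[1]-s:u0[1]+s//2,u0[0]-s:u0[0]+s],(400,300),interpolation=cv2.INTER_CUBIC)
    return c
top=np.hstack([cv2.resize(w["frame"],(400,250)),np.zeros((250,400,3),np.uint8)])
bot=np.hstack([crop("scene",p,40,0),crop("side",p,40,0)])
move_linear(W(-40,160,11)); move_linear(W(0,150,120),vel=200)
print(move_linear(W(0,84,120),vel=35,guard=4),L(),F(),get_t())
top[:,400:]=crop("scene",get_position(),50,0)[:250]
cv2.imwrite("pics/f1.png",np.vstack([top,bot])[:,:,::-1])
```

```text
False [  0.2 120.   84.2] [-0.9 -0.9  0.5] 19.0583
```

View pics/f1.png

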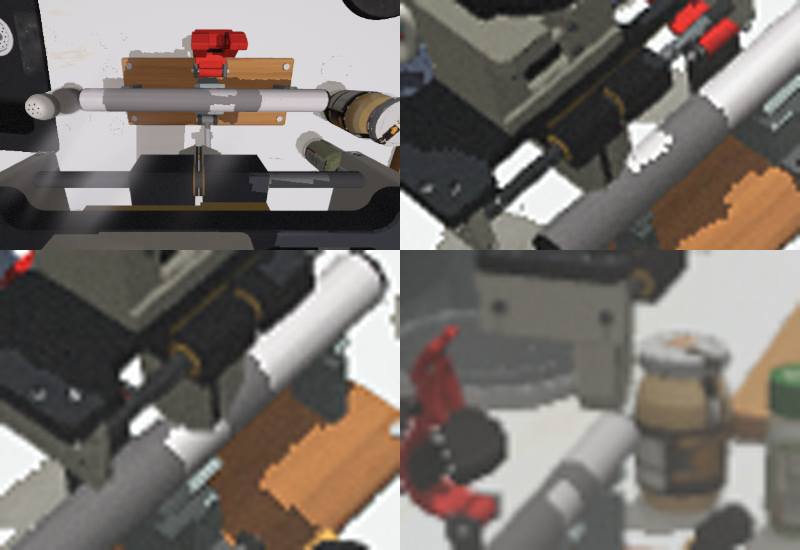

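The wrist view shows the shut fingers around (200,150–205), the clamp at column ~210 (slightly off the fingers' column), and the tube level across row 100. There was no touch at z=84, so the real tips are higher than the nominal TCP. I'll keep descending under guard to find the offset.

Run:
```python
from h import *
f0=F()
print(move_linear(W(0,45,120),vel=20,guard=4),L(),F()-f0,get_t())
D=np.load("w.npz");K=D["K"];Hi=np.linalg.inv(D["H"])
for z in(0,-19,-30,-47):
    c=Hi@[0,0,z,1];u=K@c[:3];print(z,u[:2]/u[2])
im=D["im"]
print(D["H"].round(2).tolist())
```

```text
True [1.00e-01 1.20e+02 6.36e+01] [-1.9  0.3  6.5] 20.2083
0 [316.64697111 231.58244019]
-19 [316.54381431 243.89248337]
-30 [316.47408827 252.21312288]
-47 [316.34771655 267.29347879]
[[0.0, -0.96, -0.29, 80.34], [1.0, 0.0, 0.0, 0.7], [-0.0, -0.29, 0.96, -184.34], [0.0, 0.0, 0.0, 1.0]]
```

Contact came at nominal z=63.6 instead of 90, so the real tips are about 26.5 mm above the nominal TCP. The picture agrees with that. I'll redo the sweep with the correction.

```bash
cat >> h.py <<'E'
TZ=26.5
def T(x,z,y=-2.): return W(x,z-TZ,y)
def pt(th): return T(34-88*np.cos(th)+(3+9.5*np.sin(th))*np.sin(th), 75+88*np.sin(th)+(3+9.5*np.sin(th))*np.cos(th))
E
python3 - <<'E'
from h import *
move_linear(T(0,230,120),vel=300); move_linear(T(102,230),vel=300)
f0=F()
print(move_linear(pt(2.2),vel=150,guard=8),L(),F()-f0)
for th in np.arange(2.0,0.15,-0.2):
    g=move_linear(pt(th),vel=70,guard=10); print(round(th,2),g,L(),F()-f0)
    if g: break
print(get_t())
im=shot("scene","s1"); im2=shot("side","s2")
a=cv2.resize(im[130:280,200:350],(500,500));b=cv2.resize(im2[130:260,230:360],(500,500))[:, :300]
cv2.imwrite("pics/d3.png",np.hstack([a,b])[:,:,::-1])
E
```

```text
False [ 95.2  -1.6 114.5] [0.6 0.1 0.8]
2.0 False [ 81.4  -2.6 125. ] [ 0.5 -1.3  0.5]
1.8 False [ 65.5  -2.3 131.8] [ 1.2 -1.8  0.4]
1.6 False [ 48.3  -2.4 136.2] [ 0.2 -1.9  0.5]
1.4 False [ 30.6  -2.1 137.3] [ 0.5 -1.9  1.8]
1.2 False [ 12.6  -2.  134.6] [ 1.1 -1.2  0.5]
1.0 False [ -4.9  -2.  128.2] [ 0.8 -1.1  1.3]
0.8 False [-20.8  -1.8 118.2] [ 0.6 -0.5  0.8]
0.6 False [-34.7  -1.7 104.5] [ 0.8 -1.1  0.2]
0.4 False [-45.2  -1.7  88.3] [ 1.4 -1.   0.7]
0.2 False [-51.9  -1.6  70.1] [ 1.1 -1.9  1.8]
26.3667
```

View pics/d3.png

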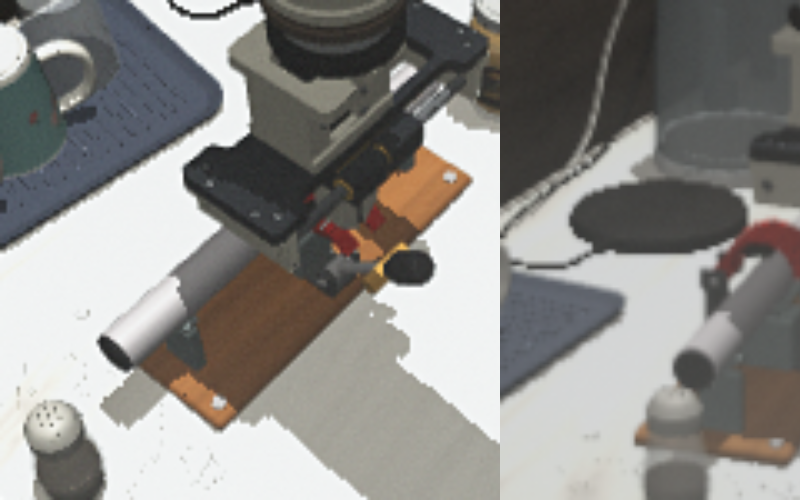

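The red half is now over the tube, with the ear at about (345,235) under the fingers. Next I'll press it gently onto the tube and move round behind the knob.

```bash
cat >> h.py <<'E'
def kp(ph):
    s,c=np.sin(ph),np.cos(ph)
    return T(-42-100.5*s-10.5*c-9.5, 27+100.5*c-10.5*s-10-14*(1-ph/.95), -3.)
E
python3 - <<'E'
from h import *
f0=F()
print(move_linear(T(-52,70),vel=22,guard=7),L()+[0,0,TZ],F()-f0)
move_linear(T(-52,165),vel=250); move_linear(T(-165,165,-3),vel=250); 
q=kp(.95); move_linear(T(-150,70,-3),vel=200); sleep(.2)
f0=np.mean([F() for _ in range(10)],0); np.save("f0",f0); print(f0,L(),get_t())
for ph in np.arange(.95,.54,-.1):
    g=move_linear(kp(ph),vel=60,guard=10); print(round(ph,2),g,L()+[0,0,TZ],F()-f0)
    if g: break
print(get_t())
im=shot("scene","s1"); im2=shot("side","s2")
a=cv2.resize(im[130:280,200:350],(500,500));b=cv2.resize(im2[130:260,230:360],(500,500))[:, :300]
cv2.imwrite("pics/d4.png",np.hstack([a,b])[:,:,::-1])
E
```

```text
True [-51.6  -2.6  76.9] [-0.2 -0.5  6.4]
[1.  0.  0.6] [-149.1   -3.6   44.6] 29.2917
0.95 False [-138.7   -3.    67.1] [-1.8  0.1 -0.8]
0.85 False [-133.2   -3.2   74.5] [-0.9 -0.1 -1.2]
0.75 False [-127.5   -3.    80.7] [-0.6  1.5 -0.9]
0.65 False [-120.1   -3.    86.5] [-2.  -0.1 -0.5]
0.55 False [-111.6   -3.    91.7] [-1.3  0.3 -1.2]
30.825
```

View pics/d4.png

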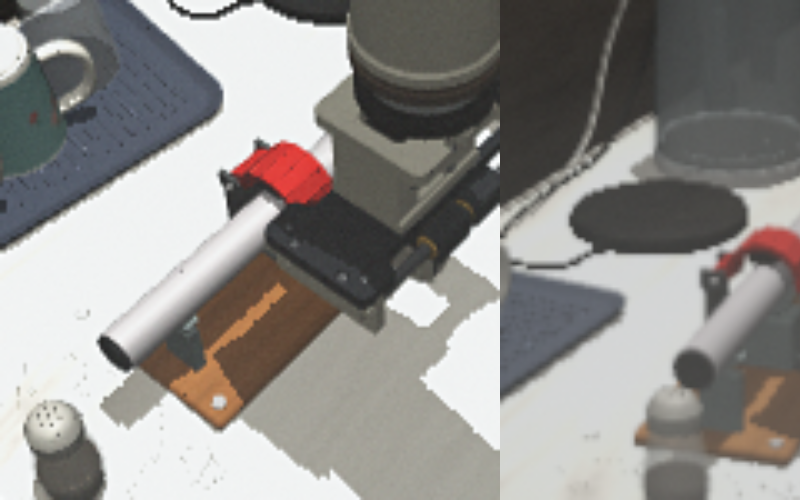

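The half now lies on the tube: the arch is at (285,170) and closed. The finger is at the knob, hidden behind the body, with light contact of about 1–2 N. I'll push the knob up slowly and log the force.

Run:
```python
from h import *
f0=np.load("f0.npy")
g=False; fm=0
for i,ph in enumerate(np.arange(.52,-.12,-.02)):
    fx=-(F()-f0)[0]
    g=move_linear(kp(ph),vel=20,guard=max(3.,20.5-max(fx,0)))
    f=np.mean([F() for _ in range(3)],0)-f0
    print(round(ph,2),g,L()+[0,0,TZ],f.round(1))
    if g or np.hypot(f[0],f[2])>20.5: break
print(get_t())
```

```text
0.52 False [-110.4   -3.    92.7] [-1.3 -0.2 -0.4]
0.5 False [-108.9   -3.    93.6] [-2.  -0.7  0. ]
0.48 False [-107.2   -3.    94.4] [-2.6  0.3  0.2]
0.46 False [-105.3   -3.    95.3] [-1.8  0.2  0.9]
0.44 False [-103.5   -3.    96. ] [-2.2  0.1 -0.7]
0.42 False [-102.    -3.    96.7] [-2.5  0.2  0.6]
0.4 False [-100.8   -3.    97.3] [-6.   0.7  2.3]
0.38 False [-98.4  -3.   98.1] [-3.6 -0.3  2.4]
0.36 False [-96.3  -3.   98.8] [-3.5  0.3  1.8]
0.34 False [-94.6  -3.   99.3] [-3.8  0.3  1.8]
0.32 False [-93.   -3.   99.8] [-5.4 -0.1  1.4]
0.3 False [-91.2  -3.  100.4] [-4.9  0.6  2.3]
0.28 False [-89.3  -3.  100.8] [-4.6 -0.4  2.3]
0.26 False [-87.   -3.  101.3] [-3.8  0.8  1.5]
0.24 False [-84.9  -3.  101.8] [-2.8  0.2  0.3]
0.22 False [-83.2  -3.  102.1] [-1.6  0.   0.7]
0.2 False [-81.6  -3.  102.4] [-2.8 -0.4  0.7]
0.18 False [-79.5  -3.  102.7] [-3.4  0.8  0.8]
0.16 False [-77.2  -3.  103. ] [-1.7 -0.1  1. ]
0.14 False [-75.4  -3.  103.2] [-0.9  0.1  0.2]
0.12 False [-73.7  -3.  103.3] [-1.2 -0.6 -0.8]
0.1 False [-71.7  -3.  103.5] [-1.6 -0.2 -1.1]
0.08 False [-69.7  -3.  103.6] [-1.7 -0.3 -0.2]
0.06 False [-67.8  -3.  103.6] [-0.7 -0.1 -0.5]
0.04 False [-65.7  -3.  103.6] [-1.4 -0.4 -0.3]
0.02 False [-64.1  -3.  103.5] [-2.1  0.6  0.5]
-0.0 False [-63.   -3.  103.3] [-6.6  0.6  3.8]
-0.02 False [-62.2  -3.  103. ] [-9.3  0.2  5.4]
-0.04 False [-61.1  -3.  102.6] [-11.1   0.8   5.7]
-0.06 False [-60.8  -3.  102.2] [-14.6   1.2   8.3]
-0.08 False [-60.3  -3.  101.8] [-18.6   0.6  11.6]
38.7167
```

The trace shows the ramp, then the lip, then the buffer being squeezed (18.6 N in x, plus friction in z). I'll relieve the vertical friction and push on slightly.

Run:
```python
from h import *
f0=np.load("f0.npy")
def fm(): return np.mean([F() for _ in range(4)],0)-f0
p=L(); print(p,fm())
x,z=p[0],p[2]
for k in range(3):
    z+=.7; move_linear(W(x,z,-3),vel=10); print("up",L(),fm().round(1))
for k in range(12):
    f=fm(); n=np.linalg.norm(f)
    if n>20.8: break
    x+=.35; g=move_linear(W(x,z,-3),vel=8,guard=max(2.5,22.5-n)); print(g,L(),fm().round(1))
    if g: break
print(get_t())
# retreat and re-approach to see where the bolt stands
move_linear(W(x-7,z,-3),vel=40); sleep(.2); b=fm(); print("free",b.round(1))
g=False
for xx in np.arange(x-6,x+.5,.5):
    move_linear(W(xx,z,-3),vel=20); f=fm(); print(L()[0],f.round(1))
    if f[0]-b[0]<-9: break
move_linear(W(x-12,z,-3),vel=60); print(get_t(),fm().round(1))
```

```text
[-60.3  -3.   75.3] [-18.6   0.6  11.6]
up [-61.2  -2.9  75.5] [-4.8 -0.7 -2.9]
up [-61.1  -2.9  76.3] [-4.9 -0.6 -3.8]
up [-61.1  -2.8  77. ] [-6.4 -0.8 -3.4]
False [-61.1  -2.8  77. ] [-6.8  0.8 -3.4]
False [-61.   -2.8  77. ] [-8.3  0.2 -1.7]
False [-61.   -2.8  77. ] [-9.   0.4 -2. ]
False [-61.   -2.8  77. ] [-9.6  0.6 -0.2]
False [-60.9  -2.8  76.9] [-9.6  0.9  0.7]
False [-60.9  -2.9  76.9] [-10.9   0.    0.9]
False [-60.9  -2.8  76.9] [-12.7   0.    2.4]
False [-60.8  -2.9  76.9] [-12.7   0.9   4.5]
False [-60.8  -2.9  76.9] [-14.7   1.    4.1]
False [-60.8  -2.9  76.9] [-14.8   1.4   5.3]
False [-60.7  -2.9  76.9] [-14.7   1.4   6. ]
False [-60.7  -2.9  76.9] [-16.5   0.7   7. ]
43.0
free [-0.8 -0.6  0. ]
-61.6 [-0.7  0.3 -0.4]
-61.6 [-1.  0.  0.]
-61.5 [-3.7  0.2  1. ]
-61.3 [-5.6  1.3  2.4]
-61.2 [-6.3  0.9  3.9]
-61.2 [-8.   0.8  4.2]
-61.1 [-9.2  0.5  5.2]
-61.0 [-9.9  0.8  5.8]
45.8333 [-1.5  0.3 -0.2]
```

The bolt springs back only to about -61.5, whereas buffer contact started near -63.7, and re-approaching meets a stiff preload. That suggests it's seated. I'll confirm with a gentle pull-back test from the tube side of the knob.

Run:
```python
from h import *
move_linear(T(-75,160,-3),vel=250); move_linear(T(-13,160,-3),vel=250)
g=move_linear(T(-13,114,-3),vel=90,guard=6); sleep(.15); b=np.mean([F() for _ in range(5)],0); print(g,L(),b,get_t())
for xx in np.arange(-17,-28,-.7):
    move_linear(T(xx,114,-3),vel=20); f=np.mean([F() for _ in range(3)],0)-b; print(L()[0],f.round(1))
    if f[0]>5.5: break
print(get_t())
```

```text
False [-12.4  -3.1  88.2] [ 0.1 -0.4  0. ] 47.4167
-17.1 [-0.3  0.2 -0.3]
-17.7 [-1.3  0.4  0.4]
-18.4 [0.3 0.9 0. ]
-19.2 [-1.   0.6  0.1]
-19.7 [ 1.2  0.1 -0.5]
-19.9 [ 2.8  0.5 -0.2]
-20.1 [ 5.   0.2 -2.5]
-20.3 [ 6.2 -0.2 -3.5]
49.5167
```

The knob resists 6 N of pull-back without moving, so the nut is behind the lip. I'll retreat and hand in.

Run:
```python
from h import *
move_linear(T(-14,114,-3),vel=60); move_linear(T(-14,230,-3),vel=250); sleep(.3); print(F(),get_t()); print(sign_off())
```

```text
[-0.2 -1.1  0.6] 50.7167
the job is handed in; nothing more can be done
None
```

The red half is closed on the tube and the bolt held against a 6 N pull-back, so I take the nut as seated; I handed the job in at about 51 s, with the highest force I measured about 22 N, and no verdict was shown.

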